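# Hang the tube carrier on the bath rail, slide it to its station and clamp it

### The job

Take the orange tube carrier with the hook by its black knob, hook it over the bath's rail at the yellow band, and slide it along the rail, without lifting it off, until it hangs centred on the blue band. Then screw its clamp knob clockwise until it stops tight and let go, leaving the carrier hanging at rest on the blue band. Keep the carrier upright and leave everything else standing where it is.

Things in the scene. Friction and masses are not known exactly. Their poses are not given: they have to be found in the camera images.
- carrier: hanging tube carrier to be moved, loose, 0.33 to 0.57 kg: orange rack with red caps, 56 (x) x 110 (y) x 50 mm, caps to 63 mm; an aluminium strap 80 mm wide rises on its -x side (x = -13 to -18 mm) to a hook reaching over towards +x, with a round black clamp knob on top. Origin: centre of the underside, z up. Starts upright on the bench, hook mouth (+x) roughly away from the robot
- hook_lip (a point): middle of the lower edge of the hook's lip: on the carrier's +x side (lip at x = +13 to +18 mm, 80 mm wide), 117 mm above the carrier's origin. The rail enters the hook from +x between this edge and the red caps (63 mm up); axes as the carrier's
- saddle (a point): point of the carrier where the rail's axis lies when it hangs fully home: 135 mm above the carrier's origin, 18 mm above the lip's lower edge; axes as the carrier's. The hook is 26 mm wide inside and its roof is an upside-down V that centres itself on the rail
- knob_centre (a point): centre of the carrier's black clamp knob, on the carrier's upright axis, 183 mm above its origin, 48 mm above the saddle point; axes as the carrier's. Knob 40 mm in diameter, 28 mm high, 11 mm free below it; grip it across from above in any direction. The whole carrier can be carried by it
- clamp (a joint): turn of the clamp knob about the carrier's upright axis, rad: grows clockwise seen from above (tightening); friction 0.06 N m, so it stays put when the carrier is carried by it. Starts loose between 0 and 0.6 and stops tight at 2.6; its height does not change
- rail_mid (a point): middle of the bath's rail, on its axis, 235 mm above the bench. Steel bar, diameter 16 mm, along this frame's y, about 448 mm free between its end blocks (tops at 250 mm); x points away from the robot, z up. Under it the fixed steel tank, 150 (x) x 420 (y) mm, rim 75 mm above the bench; two thin coloured tags on its far rim reach 94 mm
- load_mark: yellow band, 16 mm wide, round the rail: the loading place (with a yellow tag behind it on the tank's far rim). Origin on the rail's axis at the band's middle, y along the rail. On the left or right half of the rail, 85 to 130 mm from the middle
- station_mark: blue band, 16 mm wide, round the rail: the station where the carrier belongs (with a blue tag behind it on the tank's far rim); origin and axes as for the yellow band. On the other half of the rail, 85 to 130 mm from the middle. The carrier slides freely over the bands
- rack_mid (a point): bystander: an orange tube rack with red caps but no hook, 56 x 110 x 68 mm high, loose; point half-way up at its centre
- wash_mid (a point): bystander: white bottle with blue cap, diameter 64, height 160 mm; point half-way up
- jar_mid (a point): bystander: amber jar with white lid, diameter 72, height 90 mm; point half-way up
- beaker_mid (a point): bystander: white beaker, diameter 70, height 85 mm; point half-way up
- dish_mid (a point): bystander: white ceramic dish, diameter 80, height 30 mm, on the bench between robot and bath; point half-way up
- tipbox_mid (a point): bystander: blue box with grey lid, 84 x 124 x 68 mm; point half-way up
Not all that is in view belongs to the job. What is shaped like the carrier but green or purple is not meant.

How it is judged:
By the outcome, as a careful person would: the job done as asked, in the order asked, and still so for the second after the job is handed in, with the robot touching nothing.
It also fails if it takes over 67 s, if anything falls off the work surface, if the arm or the gripper's body presses on something with over 40 N, if the wrist force passes 120 N, or if a joint passes its speed limit or range.

### The arm

A 6-joint arm with a two-finger parallel gripper is mounted at the origin on the work surface. World frame = base frame: x ahead of the robot, y to its left, z up, the work surface at z = 0. Lengths are in m, angles in rad, forces in N, time in s.
With the tool pointing down it reaches from about 0.3 to 0.85 m from the base axis. Payload 5.4 kg.
Tool frame: the origin (TCP) lies on the centre line of the jaws, within the pads' length; the fingertips stand 17 mm ahead of it and the grasp point (between the pads) lies 2 mm behind it (arm.finger_overhang is the distance from the TCP to the fingertips, in m); z points along the fingers, y is the direction in which the jaws open and shut (so a half turn about z gives the same grasp; the last joint's range is limited). The gripper opens to 85 mm and grips with 20 to 120 N. Pads are 22 mm wide; open, the fingers measure 114 mm over their backs; the gripper's body (76 mm by 85 mm) begins 54 mm behind the grasp point. The pads swing forward as they close: fully open they stand 13 mm farther back than shut.
Start: joints at [-1.351, 0.158, 1.597, -0, 1.386, -0.21], TCP at [0.24, -0.523, 0.248] pointing down, gripper open.
Joint ranges: [-2.91, 2.91], [-0.94, 2.29], [0.18, 2.7], [-1.29, 4.43], [0.17, 2.64], [-3, 3]. Speed limits (rad/s): [2.57, 2.57, 3.14, 3.14, 3.14, 3.14].

### API

Orientations are given as a unit quaternion [w, x, y, z].
In Python, from station import arm, snapshot, look_for gives the robot as it stands. The module is installed in compiled form; this text tells all that it offers.
- The arm moves only by the shell command python3 -m jog 'ROWS'. ROWS is JSON, a list that holds one entry, the list of rows, each a list of 7 numbers: the shift along the tool's x, y, z in m, then the turn, a rotation vector about the tool's x, y, z in rad, then the closure, from 0 (fully open) to 1 (shut). A call has 1 to 8 rows; each row shifts and turns the commanded pose from where the row before left it, along the tool's axes as they then stand; what a row does not reach is not made up. A row lasts 1/10 s, in which the tool goes at most 50 mm and 8.59 degrees, less where a joint would pass 70% of its speed; a pose out of reach is approached as far as the arm can. A call with a gripper value outside its range is refused whole. The fingers move at their own pace and stop on an object; the grip force is fixed at half the most. Time passes only in rows, so rows that do not move let the fingers close. It gives the time, the measured TCP pose, the force and the opening at its end, in the units of the state.
- arm.get_state(): the state, without advancing time (a new reading comes with each control period).
- snapshot(name): name is "scene" or "top"; returns a dict with "color" (480x640x3 uint8, red, green, blue), "K" (3x3 intrinsics, pixels), "origin" and "orientation" of the camera in the world. Camera axes: x right, y up, looking along -z (the intrinsics and any distortion apply to the point x, -y, -z); pixel columns grow to the right and rows downward; lengths in m; the calibration is good to about 2 mm. A picture is of the moment at which its call begins. There is no depth.
- arm.hand_in(): hands the job in, once; it reports no verdict.
Trained networks look in the newest picture that a camera, given by its name, has taken for a name from the list of things; names that differ only in an ending like _2 or _b are one class to them, and where a whole thing is asked for, a point or a joint stands for the part that bears it (a point fixed in the world has none). Each returns a list of dicts, best first, with "confidence" (0 to 1); they miss things now and then, are a little off and sometimes report something else, mostly with a low value. They report only what shows in the picture. A call takes as long as a camera call. They do not tell look-alikes from the thing itself.
- look_for(target, camera): "xy" ([column, row] in pixels, amid what is visible of it).
The state is a dict: "time_s": time; "joint_pos": joint angles; "joint_velocities": joint speeds; "joint_torque": joint torques, N m; "position": TCP position; "tcp_rot": TCP orientation; "wrist_force": force on the tool from outside, world axes, zero at the start; "ft_torque": the same for the moment, N m; "grip_width": finger opening in m.
Only numpy, scipy, OpenCV 4.12 (cv2) and the standard library are available. Lean on these libraries where they do the work, as an engineer would, in place of code of your own. Each camera call takes 0.05 s, during which the arm holds its last target. There are 200 camera calls.

## Working session

There is one attempt and no reset: what is moved stays moved. The work goes in short steps, Python scripts to look and compute and a shell command to move; the robot and the scene stay as the last step left them, time stands still between calls to the robot, and variables do not carry over. Pictures are saved under pics/ and viewed, about 8 in all and at most 12, crops included, and the job is handed in when it is done.

```bash
mkdir -p pics
cat > h.py <<'E'
import numpy as np, cv2
from scipy.spatial.transform import Rotation as R
from station import arm, snapshot, look_for
def Rq(q): return R.from_quat([q[1],q[2],q[3],q[0]]).as_matrix()
def shot(cam,name=None):
    s=snapshot(cam)
    if name: cv2.imwrite('pics/'+name,s['color'][:,:,::-1])
    return s
def ray(s,uv):
    K=np.array(s['K']); d=np.linalg.inv(K)@[uv[0],uv[1],1]
    return np.array(s['origin']),Rq(s['orientation'])@np.array([d[0],-d[1],-d[2]])
def at_z(s,uv,z):
    o,d=ray(s,uv); return o+d*(z-o[2])/d[2]
def proj(s,p):
    c=Rq(s['orientation']).T@(np.array(p)-s['origin']); q=np.array(s['K'])@[c[0],-c[1],-c[2]]; return q[:2]/q[2]
def tri(s1,u1,s2,u2):
    o1,d1=ray(s1,u1);o2,d2=ray(s2,u2)
    t=np.linalg.lstsq(np.c_[d1,-d2],o2-o1,rcond=None)[0]
    a,b=o1+d1*t[0],o2+d2*t[1]; return (a+b)/2,np.linalg.norm(a-b)
E
python3 - <<'E'
from h import *
np.set_printoptions(precision=3,suppress=True)
S={}
for c in('scene','top'):
    S[c]=s=shot(c,c+'0.png'); print(c,s['K'],s['origin'],s['orientation'],s.keys())
    for n in('carrier','knob_centre','hook_lip','rail_mid','load_mark','station_mark','rack_mid','dish_mid','wash_mid','jar_mid','beaker_mid','tipbox_mid'):
        print(n,[(np.round(d['xy']).tolist(),round(d['confidence'],2)) for d in look_for(n,c)][:4])
st=arm.get_state(); print(st)
E
```

```text
scene [[505.152   0.    315.057]
 [  0.    505.152 240.166]
 [  0.      0.      1.   ]] [ 1.376 -0.348  0.915] [0.733 0.364 0.25  0.517] dict_keys(['color', 'K', 'origin', 'orientation'])
carrier [([145.0, 265.0], 0.94), ([234.0, 272.0], 0.65), ([200.0, 323.0], 0.63), ([206.0, 245.0], 0.59)]
knob_centre [([148.0, 266.0], 0.9), ([207.0, 246.0], 0.75), ([199.0, 322.0], 0.6), ([235.0, 271.0], 0.56)]
hook_lip [([206.0, 247.0], 0.92), ([146.0, 264.0], 0.76), ([198.0, 322.0], 0.68), ([233.0, 274.0], 0.65)]
rail_mid [([315.0, 354.0], 0.69), ([332.0, 327.0], 0.64)]
load_mark [([404.0, 330.0], 0.51)]
station_mark [([311.0, 353.0], 0.66), ([232.0, 272.0], 0.62)]
rack_mid [([378.0, 250.0], 0.79), ([336.0, 326.0], 0.17)]
dish_mid [([320.0, 266.0], 0.74)]
wash_mid [([476.0, 251.0], 0.74)]
jar_mid [([128.0, 319.0], 0.74)]
beaker_mid [([485.0, 280.0], 0.6), ([234.0, 271.0], 0.16)]
tipbox_mid [([142.0, 387.0], 0.92)]
top [[501.97    0.    325.472]
 [  0.    501.97  243.509]
 [  0.      0.      1.   ]] [0.374 0.008 1.529] [-0.702 -0.013  0.029  0.712] dict_keys(['color', 'K', 'origin', 'orientation']
[... 467 characters left out ...]
.0, 155.0], 0.73), ([254.0, 258.0], 0.7)]
dish_mid [([310.0, 265.0], 0.97)]
wash_mid [([167.0, 221.0], 0.91)]
jar_mid [([476.0, 242.0], 0.65)]
beaker_mid [([178.0, 190.0], 0.75), ([319.0, 182.0], 0.56)]
tipbox_mid [([468.0, 180.0], 0.93)]
{'time_s': 1.3, 'joint_pos': array([-1.351,  0.158,  1.597, -0.   ,  1.386, -0.21 ]), 'joint_velocities': array([-0.001, -0.001, -0.   , -0.001,  0.   , -0.001]), 'joint_torque': array([ -0.   , -39.601, -33.17 ,  -0.   ,   0.001,  -0.   ]), 'position': array([ 0.24 , -0.523,  0.248]), 'tcp_rot': array([-0.   ,  0.977,  0.213, -0.   ]), 'wrist_force': array([0.599, 0.036, 0.065]), 'ft_torque': array([0.044, 0.036, 0.029]), 'grip_width': 0.08523151066139815}
```

View pics/scene0.png

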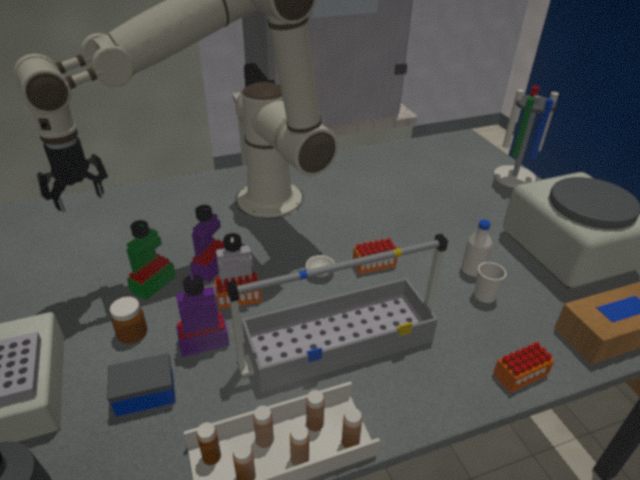

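View pics/top0.png

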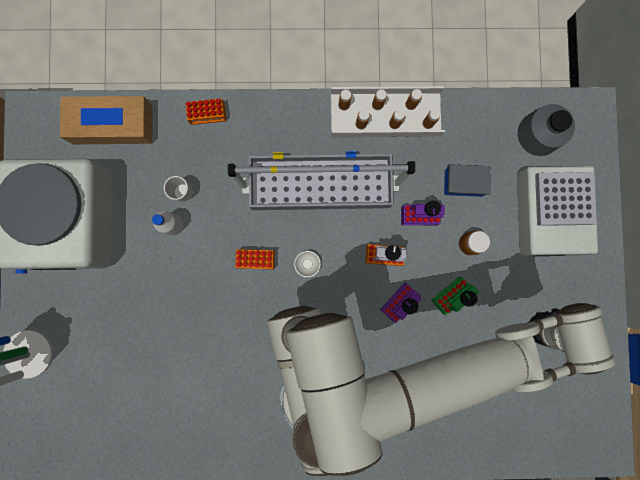

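Look-alikes: the green hook carrier is at scene (150,270) / top (457,297). The purple ones are at scene (205,250) and (203,325) / top (401,303) and (424,213). The plain orange racks are at scene (375,255) and (524,366). The orange rack with an aluminium hook and black knob is at scene (235,275) / top (386,254), so I choose that one. On the rail, blue is at scene (306,274) / top (356,168) and yellow at scene (398,252) / top (275,169).

Run:
```python
from h import *
np.set_printoptions(precision=4,suppress=True)
a=shot('scene');b=shot('top')
def blob(s,box,f):
    x0,y0,x1,y1=box; h=cv2.cvtColor(s['color'],cv2.COLOR_RGB2HSV)[y0:y1,x0:x1].astype(int)
    m=f(h[...,0],h[...,1],h[...,2]); v,u=np.nonzero(m); return np.array([u.mean()+x0,v.mean()+y0]),len(u),m
blk=lambda h,s,v:v<50
blue=lambda h,s,v:(h>100)&(h<130)&(s>120)&(v>60)
yel=lambda h,s,v:(h>20)&(h<35)&(s>130)&(v>80)
def T(n,ba,bb,f,z):
    A=blob(a,ba,f);B=blob(b,bb,f); p,e=tri(a,A[0],b,B[0]); print(n,A[:2],B[:2],p,e,'top@z',at_z(b,B[0],z),'sc@z',at_z(a,A[0],z)); return p
T('knob',(220,230,246,252),(384,243,404,262),blk,.183)
Y=T('yel',(388,244,408,262),(266,164,284,175),yel,.235)
B=T('blue',(294,264,316,284),(348,163,366,174),blue,.235)
d=Y-B; print('rail dir yaw',np.degrees(np.arctan2(-d[0],d[1])),np.linalg.norm(d))
T('ends',(436,230,450,254),(226,162,240,178),blk,.25)
T('endb',(226,280,242,302),(402,160,418,176),blk,.25)
# orange block in top
o=lambda h,s,v:((h<14)|(h>172))&(s>140)&(v>60)
c,n,m=blob(b,(360,238,412,272),o); v,u=np.nonzero(m)
print('orange',c,n,cv2.minAreaRect(np.c_[u+360,v+238].astype(np.float32)), at_z(b,c,.055))
cv2.imwrite('pics/c1.png',np.hstack([cv2.resize(b['color'][235:275,360:413],(400,302)), cv2.resize(a['color'][228:312,205:265],(216,302))])[:,:,::-1])
for uv in((310,265),(256,258)): print(at_z(b,uv,.03))
```

```text
knob (array([232.0596, 242.5702]), 235) (array([392.4458, 252.759 ]), 166) [ 0.4259 -0.2046  0.1792] 0.0009134662920938033 top@z [ 0.4259 -0.2036  0.183 ] sc@z [ 0.4306 -0.2058  0.183 ]
yel (array([397.4545, 252.0909]), 44) (array([273.5135, 169.4054]), 37) [0.6454 0.1107 0.2343] 0.0017156871366795356 top@z [0.6449 0.1099 0.235 ] sc@z [0.6464 0.1111 0.235 ]
blue (array([302.8824, 274.0392]), 51) (array([355.5, 168. ]), 42) [ 0.6466 -0.1034  0.235 ] 0.0005646967877042112 top@z [ 0.6465 -0.1037  0.235 ] sc@z [ 0.6467 -0.1031  0.235 ]
rail dir yaw 0.31804817716847056 0.21410568012878414
ends (array([441.4017, 242.3675]), 117) (array([231.3226, 170.0215]), 93) [0.645  0.2199 0.2326] 0.000897974417828281 top@z [0.6412 0.2167 0.25  ] sc@z [0.6637 0.2059 0.25  ]
endb (array([232.3253, 290.7229]), 166) (array([410.6413, 167.    ]), 92) [ 0.6477 -0.2484  0.2349] 0.00027409549269212665 top@z [ 0.6446 -0.2452  0.25  ] sc@z [ 0.6639 -0.2507  0.25  ]
orange [378.1384 255.6116] 224 ((384.5000305175781, 254.49998474121094), (38.07835006713867, 19.258472442626953), 4.573921203613281) [ 0.423  -0.1812  0.055 ]
[0.3986 0.0199 0.03  ]
[0.4217 0.1803 0.03  ]
```

View pics/c1.png

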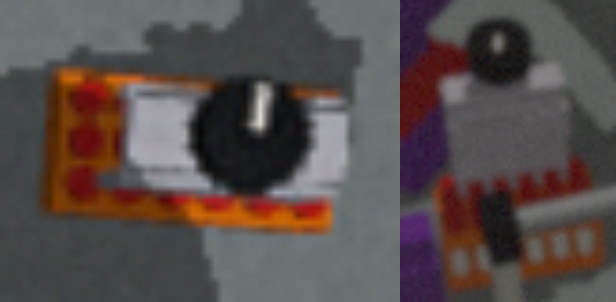

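The crop confirms the orange rack with red caps, aluminium hook and black knob (top px 392,253). It is yawed about -5°, with the mouth facing +x. I start by turning the tool while rising.

```bash
cat > to.py <<'E'
import sys
from h import *
np.set_printoptions(precision=4,suppress=True)
t=np.array([float(v) for v in sys.argv[1:4]]); s=arm.get_state(); M=Rq(s['tcp_rot'])
print('t',s['time_s'],'p',s['position'],'yaw_x',round(np.arctan2(M[1,0],M[0,0]),4),'zaxis',M[:,2],'tool delta',M.T@(t-s['position']),'q6',s['joint_pos'][5],'F',s['wrist_force'],'T',s['ft_torque'],'w',s['grip_width'])
E
python3 -m jog '[[[0,0,-0.01,0,0,-0.15,0],[0,0,-0.01,0,0,-0.15,0],[0,0,-0.01,0,0,-0.15,0],[0,0,-0.01,0,0,-0.15,0],[0,0,-0.01,0,0,-0.15,0],[0,0,-0.01,0,0,-0.15,0],[0,0,-0.01,0,0,-0.15,0],[0,0,0,0,0,0,0]]]'
python3 to.py 0.426 -0.204 0.30
```

```text
time_s: 2.2
position: [0.2397, -0.5234, 0.32]
tcp_rot: [0.001, 0.738, 0.674, -0.001]
wrist_force: [0.4, -0.4, 0.4]
grip_width: 0.0854
t 2.2 p [ 0.2397 -0.5234  0.32  ] yaw_x 1.4802 zaxis [ 0.0007 -0.0031 -1.    ] tool delta [0.335  0.1566 0.0191] q6 -1.2604768633429604 F [ 0.436  -0.4014  0.3565] T [ 0.0063 -0.0312 -0.0251] w 0.08544695313376567
```

```bash
python3 -m jog '[[[0.042,0.0195,0,0,0,0,0],[0.042,0.0195,0,0,0,0,0],[0.042,0.0195,0,0,0,0,0],[0.042,0.0195,0,0,0,0,0],[0.042,0.0195,0,0,0,0,0],[0.042,0.0195,0,0,0,0,0],[0.042,0.0195,0,0,0,0,0],[0.04,0.0195,0.01,0,0,0,0]]]'
python3 -m jog '[[[0,0,0.01,0,0,0,0],[0,0,0,0,0,0,0]]]'
python3 to.py 0.426 -0.204 0.183
python3 - <<'E'
from h import *
a=shot('scene');b=shot('top')
cv2.imwrite('pics/c2.png',np.hstack([cv2.resize(b['color'][200:320,320:470],(400,320)), cv2.resize(a['color'][150:310,160:300],(280,320))])[:,:,::-1])
E
```

```text
time_s: 3.0
position: [0.4263, -0.2028, 0.3091]
tcp_rot: [0.001, 0.74, 0.673, 0.0]
wrist_force: [0.6, -0.3, -0.2]
grip_width: 0.0853
time_s: 3.2
position: [0.4247, -0.203, 0.2962]
tcp_rot: [-0.002, 0.739, 0.674, -0.0]
wrist_force: [-0.4, -0.2, -0.1]
grip_width: 0.0852
t 3.2 p [ 0.4247 -0.203   0.2962] yaw_x 1.4795 zaxis [-0.003   0.0019 -1.    ] tool delta [-0.001   0.0017  0.1132] q6 -0.6117480312050056 F [-0.3611 -0.191  -0.0849] T [ 0.0033  0.0315 -0.0154] w 0.08524785004069577
```

View pics/c2.png

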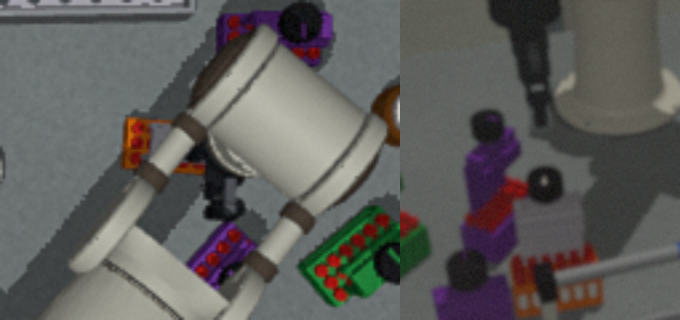

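The open gripper stands above the orange carrier's knob, and the finger line clears the purple ones. I go down and close.

```bash
python3 -m jog '[[[-0.001,0.001,0.02,0,0,0,0],[0,0.001,0.02,0,0,0,0],[0,0,0.02,0,0,0,0],[0,0,0.02,0,0,0,0],[0,0,0.02,0,0,0,0],[0,0,0.012,0,0,0,0],[0,0,0,0,0,0,0]]]'
python3 to.py 0.426 -0.204 0.183
```

```text
time_s: 4.0
position: [0.426, -0.2058, 0.1849]
tcp_rot: [-0.002, 0.739, 0.673, -0.0]
wrist_force: [0.6, 0.2, 0.5]
grip_width: 0.0856
t 4.0 p [ 0.426  -0.2058  0.1849] yaw_x 1.4773 zaxis [-0.0025  0.002  -1.    ] tool delta [ 0.0018 -0.0002  0.0019] q6 -0.6125878352746608 F [0.5533 0.2389 0.5341] T [-0.005  -0.0395 -0.0256] w 0.08563760584414565
```

```bash
python3 -m jog '[[[0,0,0.001,0,0,0,0.3],[0,0,0,0,0,0,0.4],[0,0,0,0,0,0,0.5],[0,0,0,0,0,0,0.7],[0,0,0,0,0,0,1],[0,0,0,0,0,0,1],[0,0,0,0,0,0,1],[0,0,0,0,0,0,1]]]'
python3 to.py 0.426 -0.204 0.183
python3 -m jog '[[[0,0,-0.005,0,0,0,1],[0,0,-0.01,0,0,0,1],[0,0,-0.015,0,0,0,1],[0,0,-0.015,0,0,0,1],[0,0,-0.015,0,0,0,1],[0,0,-0.01,0,0,0,1],[0,0,-0.01,0,0,0,1],[0,0,0,0,0,0,1]]]'
python3 to.py 0.426 -0.204 0.183
```

```text
time_s: 4.8
position: [0.4277, -0.2059, 0.1866]
tcp_rot: [0.001, 0.739, 0.674, -0.0]
wrist_force: [-1.7, -0.6, 5.0]
grip_width: 0.0381
t 4.8 p [ 0.4277 -0.2059  0.1866] yaw_x 1.4799 zaxis [ 0.0013 -0.0014 -1.    ] tool delta [ 0.0017 -0.0018  0.0036] q6 -0.6128622080610421 F [-1.6807 -0.5898  4.9777] T [ 0.1287  0.2938 -0.0582] w 0.03812788293031371
time_s: 5.6
position: [0.4277, -0.2058, 0.2667]
tcp_rot: [0.001, 0.739, 0.674, 0.0]
wrist_force: [0.7, 0.0, -4.5]
grip_width: 0.0383
t 5.6 p [ 0.4277 -0.2058  0.2667] yaw_x 1.4798 zaxis [ 0.002  -0.0015 -1.    ] tool delta [ 0.0018 -0.0021  0.0837] q6 -0.6129720541935899 F [ 0.7194  0.0207 -4.5336] T [-0.1806  0.0567  0.0245] w 0.03827582568382206
```

```bash
python3 -m jog '[[[0,0,-0.01,0,0,-0.03,1],[0,0,-0.015,0,0,-0.03,1],[0,0,-0.015,0,0,-0.03,1],[0.01,0.005,-0.015,0,0,0,1],[0.02,0.01,-0.01,0,0,0,1],[0.03,0.01,0,0,0,0,1],[0.03,0.01,0,0,0,0,1],[0.03,0.01,0,0,0,0,1]]]'
python3 -m jog '[[[0.03,0.01,0,0,0,0,1],[0.03,0.01,0,0,0,0,1],[0.03,0.01,0,0,0,0,1],[0.03,0.01,0,0,0,0,1],[0.03,0.01,0,0,0,0,1],[0.025,0.01,0,0,0,0,1],[0.015,0.01,0,0,0,0,1],[0.008,0.005,0,0,0,0,1]]]'
python3 -m jog '[[[0,0,0,0,0,0,1],[0,0,0,0,0,0,1],[0,0,0,0,0,0,1]]]'
python3 to.py 0.55 0.111 0.33
python3 - <<'E'
from h import *
a=shot('scene');b=shot('top')
cv2.imwrite('pics/a3.png',a['color'][:,:,::-1]);cv2.imwrite('pics/b3.png',b['color'][:,:,::-1])
cv2.imwrite('pics/c3.png',np.hstack([cv2.resize(b['color'][140:260,210:330],(400,400)), cv2.resize(a['color'][120:280,310:470],(400,400))])[:,:,::-1])
E
```

```text
time_s: 6.4
position: [0.4726, -0.0835, 0.3301]
tcp_rot: [-0.0, 0.708, 0.706, 0.0]
wrist_force: [0.6, 0.5, -4.8]
grip_width: 0.0384
time_s: 7.2
position: [0.5475, 0.1147, 0.3297]
tcp_rot: [-0.001, 0.707, 0.707, -0.0]
wrist_force: [0.0, 0.8, -5.1]
grip_width: 0.0384
time_s: 7.5
position: [0.5472, 0.1117, 0.3303]
tcp_rot: [-0.0, 0.708, 0.706, -0.0]
wrist_force: [0.2, -0.3, -5.4]
grip_width: 0.0384
t 7.5 p [0.5472 0.1117 0.3303] yaw_x 1.5686 zaxis [-0.0004 -0.0003 -1.    ] tool delta [-0.0007  0.0028  0.0002] q6 -0.01264018866295405 F [ 0.209  -0.2676 -5.4186] T [-0.0804 -0.0099  0.0212] w 0.03838093340506992
```

View pics/c3.png

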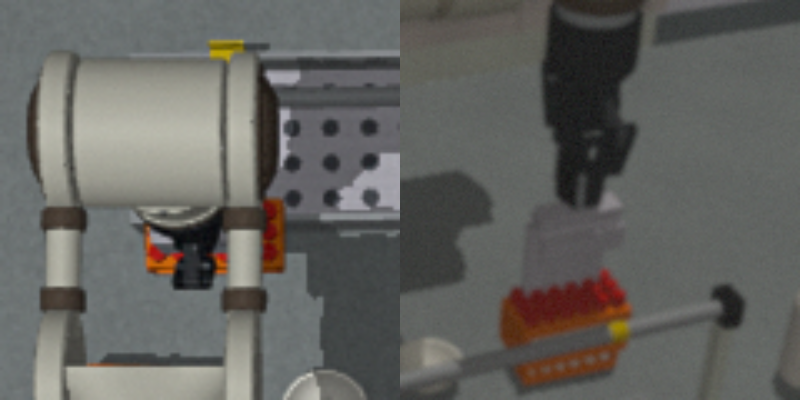

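```bash
cat > ov.py <<'E'
from h import *
import sys
def boxes():
    B=[]
    for x0,x1,y0,y1,z0,z1 in((-.028,.028,-.055,.055,0,.05),(-.018,-.013,-.04,.04,.05,.15),(.013,.018,-.04,.04,.117,.15)):
        B.append(np.array([[x,y,z] for z in(z0,z1) for x,y in((x0,y0),(x1,y0),(x1,y1),(x0,y1))]))
    return B
def draw(s,box,p,yaw,k=5):
    x0,y0,x1,y1=box; im=cv2.resize(s['color'][y0:y1,x0:x1],None,fx=k,fy=k,interpolation=cv2.INTER_CUBIC)
    im=np.clip(im.astype(float)*1.5,0,255).astype(np.uint8)
    M=R.from_euler('z',yaw).as_matrix()
    for b in boxes():
        q=[tuple(int(v) for v in ((proj(s,M@c+p)-[x0,y0]+.5)*k)) for c in b]
        for i in range(4):
            for e in((i,(i+1)%4),(i+4,(i+1)%4+4),(i,i+4)): cv2.line(im,q[e[0]],q[e[1]],(0,255,255),1)
    return im[:,:,::-1]
E
python3 - <<'E'
from ov import *
a=shot('scene');b=shot('top')
p=np.array([.5472,.1117,.145])
cv2.imwrite('pics/c4.png',np.hstack([draw(a,(340,180,420,280),p,0), cv2.resize(draw(b,(240,180,310,230),p,0),(392,500))[:, :392]]))
E
```

```text
(no output)
```

View pics/c4.png

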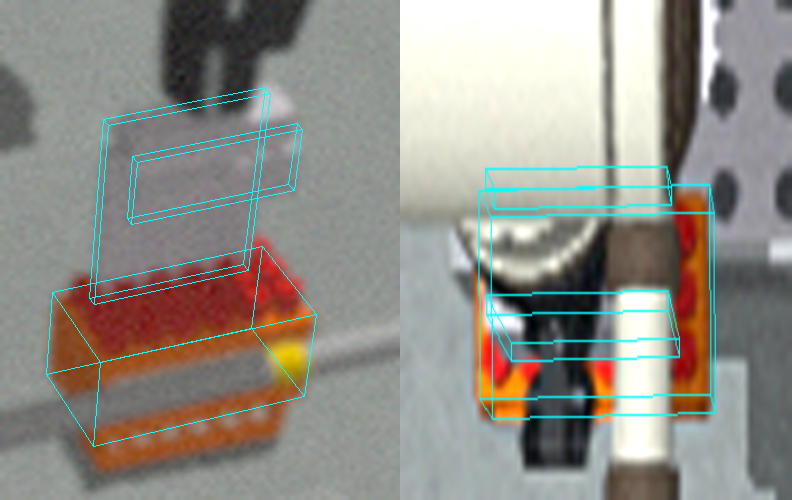

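Run:
```python
from ov import *
a=shot('scene'); a0=dict(a); a0['color']=cv2.imread('pics/scene0.png')[:,:,::-1]
print(a['origin'])
cv2.imwrite('pics/c5.png',np.hstack([draw(a0,(200,225,275,315),np.array([.427,-.205,0]),-.09,5),draw(a,(340,190,420,280),np.array([.5472,.1117,.137]),-.02,5)]))
```

```text
[ 1.37585896 -0.34761934  0.91500313]
```

View pics/c5.png

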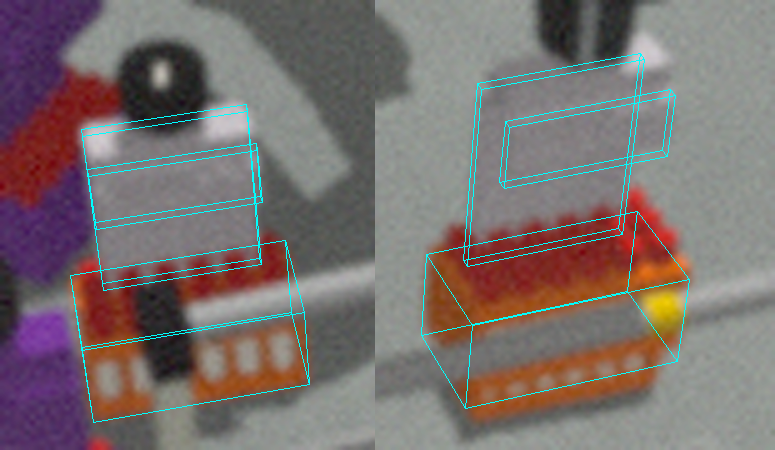

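Run:
```python
from h import *
f=np.mean([shot('scene')['color'].astype(float) for _ in range(4)],0)[185:285,338:428]
im=cv2.resize(np.clip(f*1.8,0,255).astype(np.uint8),None,fx=6.6,fy=6,interpolation=cv2.INTER_CUBIC)
cv2.imwrite('pics/c6.png',im[:,:,::-1])
```

```text
(no output)
```

View pics/c6.png

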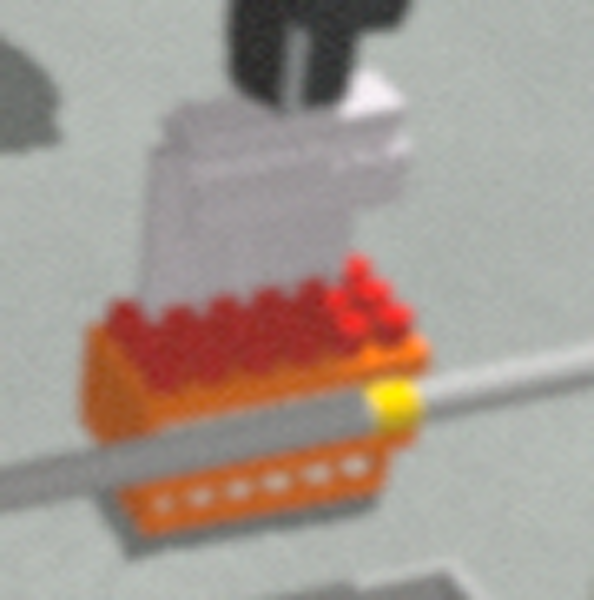

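The crop explains the mismatch. The orange strip with windows below the rail is the bystander rack on the bench behind it. The carrier itself hangs upright with its bottom just under the rail, the caps below rail level and the lip above. I now move the hook over the rail.

```bash
python3 -m jog '[[[0,0.012,0,0,0,0,1],[0,0.014,0,0,0,0,1],[0,0.014,0,0,0,0,1],[0,0.014,0,0,0,0,1],[0,0.014,0,0,0,0,1],[0,0.014,0,0,0,0,1],[0,0.01,0,0,0,0,1],[0,0.006,0,0,0,0,1]]]'
python3 -m jog '[[[0,0,0,0,0,0,1],[0,0,0,0,0,0,1]]]'
python3 to.py 0.6455 0.111 0.33
python3 -m jog '[[[0,0,0.007,0,0,0,1],[0,0,0.007,0,0,0,1],[0,0,0.007,0,0,0,1],[0,0,0.006,0,0,0,1],[0,0,0.005,0,0,0,1],[0,0,0,0,0,0,1]]]'
python3 to.py 0.6455 0.111 0.285
```

```text
time_s: 8.75
position: [0.6461, 0.1123, 0.3299]
tcp_rot: [-0.0, 0.707, 0.707, -0.0]
wrist_force: [-0.8, 0.5, -4.5]
grip_width: 0.0385
time_s: 8.95
position: [0.6452, 0.1124, 0.3302]
tcp_rot: [-0.0, 0.707, 0.707, -0.0]
wrist_force: [0.7, -0.1, -4.5]
grip_width: 0.038
t 8.95 p [0.6452 0.1124 0.3302] yaw_x 1.5699 zaxis [-0.0006  0.     -1.    ] tool delta [-0.0014  0.0003  0.0002] q6 -0.010718911436327553 F [ 0.7257 -0.111  -4.4798] T [ 0.0185 -0.0117 -0.0157] w 0.03799950427475287
time_s: 9.55
position: [0.6449, 0.1124, 0.2969]
tcp_rot: [-0.001, 0.707, 0.707, -0.001]
wrist_force: [0.3, 0.7, -4.4]
grip_width: 0.0385
t 9.55 p [0.6449 0.1124 0.2969] yaw_x 1.5698 zaxis [-0.0023  0.     -1.    ] tool delta [-0.0014  0.0006  0.0119] q6 -0.010726371172619797 F [ 0.3213  0.6521 -4.4266] T [-0.0282 -0.0053 -0.0075] w 0.03848344430269375
```

```bash
python3 -m jog '[[[0,0,0.004,0,0,0,1],[0,0,0.003,0,0,0,1],[0,0,0.001,0,0,0,1],[0,0,0,0,0,0,1]]]'
python3 -m jog '[[[0,0,0.001,0,0,0,1],[0,0,0,0,0,0,1]]]'
python3 -m jog '[[[0,0,0.001,0,0,0,1],[0,0,0,0,0,0,1]]]'
python3 to.py 0.6455 0.111 0.285
```

```text
time_s: 9.95
position: [0.6454, 0.1123, 0.2901]
tcp_rot: [-0.0, 0.707, 0.707, -0.0]
wrist_force: [0.9, -0.3, -4.3]
grip_width: 0.0384
time_s: 10.15
position: [0.6455, 0.1123, 0.2893]
tcp_rot: [0.0, 0.707, 0.707, 0.0]
wrist_force: [-0.3, 0.3, -4.8]
grip_width: 0.0383
time_s: 10.35
position: [0.6455, 0.1123, 0.2882]
tcp_rot: [-0.0, 0.707, 0.707, -0.0]
wrist_force: [-0.2, -0.0, -4.8]
grip_width: 0.0382
t 10.35 p [0.6455 0.1123 0.2882] yaw_x 1.5698 zaxis [-0.0002  0.     -1.    ] tool delta [-0.0013  0.      0.0032] q6 -0.010719968667662987 F [-0.192  -0.0498 -4.7761] T [ 0.0175 -0.024  -0.0235] w 0.038222605917771
```

```bash
python3 -m jog '[[[0,0,0.001,0,0,0,1],[0,0,0,0,0,0,1]]]'
python3 -m jog '[[[0,0,0.001,0,0,0,1],[0,0,0,0,0,0,1]]]'
python3 -m jog '[[[0,0,0.001,0,0,0,1],[0,0,0,0,0,0,1]]]'
python3 -m jog '[[[0,0,0.0005,0,0,0,1],[0,0,0,0,0,0,1]]]'
```

```text
time_s: 10.55
position: [0.6456, 0.1123, 0.2874]
tcp_rot: [0.0, 0.707, 0.707, 0.0]
wrist_force: [0.2, 0.5, -5.1]
grip_width: 0.0383
time_s: 10.75
position: [0.6459, 0.1123, 0.287]
tcp_rot: [0.001, 0.707, 0.707, 0.001]
wrist_force: [0.2, 0.1, -1.9]
grip_width: 0.0382
time_s: 10.95
position: [0.6462, 0.1123, 0.2867]
tcp_rot: [0.001, 0.707, 0.707, 0.001]
wrist_force: [0.4, -0.6, 2.9]
grip_width: 0.0382
time_s: 11.15
position: [0.6462, 0.1123, 0.2867]
tcp_rot: [0.001, 0.707, 0.707, 0.001]
wrist_force: [0.0, 0.4, 5.1]
grip_width: 0.0383
```

The hook is seated: the weight came off the wrist at TCP z 0.287. I ease the press and slide toward -y.

```bash
python3 -m jog '[[[0,0,-0.0012,0,0,0,1],[-0.005,0,0,0,0,0,1],[-0.01,0,0,0,0,0,1],[-0.01,0,0,0,0,0,1],[-0.01,0,0,0,0,0,1],[-0.01,0,0,0,0,0,1],[-0.01,0,0,0,0,0,1],[-0.01,0,0,0,0,0,1]]]'
python3 to.py 0.6465 -0.1034 0.2867
```

```text
time_s: 11.95
position: [0.6462, 0.0489, 0.2869]
tcp_rot: [-0.0, 0.707, 0.707, 0.002]
wrist_force: [3.1, 7.1, 2.6]
grip_width: 0.0383
t 11.95 p [0.6462 0.0489 0.2869] yaw_x 1.571 zaxis [ 0.0029  0.0039 -1.    ] tool delta [-0.1523  0.0003 -0.0004] q6 -0.11302984135829075 F [3.0811 7.1303 2.642 ] T [ 1.249  -0.6573  0.0758] w 0.03834470374953617
```

```bash
python3 -m jog '[[[-0.005,0,-0.0006,0,0,0,1],[-0.01,0,0,0,0,0,1],[-0.01,0,0,0,0,0,1],[-0.01,0,0,0,0,0,1],[-0.01,0,0,0,0,0,1],[-0.01,0,0,0,0,0,1],[-0.005,0,0,0,0,0,1]]]'
python3 to.py 0.6465 -0.1034 0.2867
```

```text
time_s: 12.65
position: [0.6462, -0.0119, 0.2871]
tcp_rot: [-0.0, 0.707, 0.707, 0.002]
wrist_force: [3.7, 5.7, 0.9]
grip_width: 0.0384
t 12.65 p [ 0.6462 -0.0119  0.2871] yaw_x 1.5701 zaxis [ 0.0028  0.0031 -1.    ] tool delta [-0.0916  0.0004  0.0001] q6 -0.20616613298421707 F [3.7328 5.7172 0.9458] T [ 1.0255 -0.777   0.0401] w 0.03844766258986972
```

```bash
python3 -m jog '[[[-0.006,0.0004,-0.0002,0,0,0,1],[-0.012,0.0002,0,0,0,0,1],[-0.012,0,0,0,0,0,1],[-0.012,0,0,0,0,0,1],[-0.012,0,0,0,0,0,1],[-0.012,0,0,0,0,0,1],[-0.012,0,0,0,0,0,1],[-0.01,0,0,0,0,0,1]]]'
python3 -m jog '[[[0,0,0,0,0,0,1],[0,0,0,0,0,0,1]]]'
python3 to.py 0.6465 -0.1034 0.2867
python3 - <<'E'
from ov import *
s=arm.get_state()['position']; a=shot('scene');b=shot('top')
p=np.array([.6465,s[1],.1]); cv2.imwrite('pics/c7.png',np.hstack([draw(a,(250,220,340,350),p,0.005,4), cv2.resize(draw(b,(320,130,400,200),p,0.005,4),None,fx=1.3,fy=1.3)[:, :410][:,:].copy() if 0 else cv2.copyMakeBorder(draw(b,(320,130,400,200),p,0.005,4),0,240,0,0,cv2.BORDER_CONSTANT)]))
E
```

```text
time_s: 13.45
position: [0.6466, -0.0995, 0.2871]
tcp_rot: [-0.0, 0.707, 0.707, 0.002]
wrist_force: [3.9, 5.9, 2.0]
grip_width: 0.0388
time_s: 13.65
position: [0.6465, -0.1011, 0.2871]
tcp_rot: [0.001, 0.708, 0.707, 0.0]
wrist_force: [4.8, -2.0, -0.2]
grip_width: 0.0382
t 13.65 p [ 0.6465 -0.1011  0.2871] yaw_x 1.5692 zaxis [ 0.0021 -0.0009 -1.    ] tool delta [-0.0023 -0.      0.0004] q6 -0.3377258965468836 F [ 4.7988 -2.0461 -0.2428] T [-0.0887 -0.9889 -0.047 ] w 0.03823419163075585
```

View pics/c7.png

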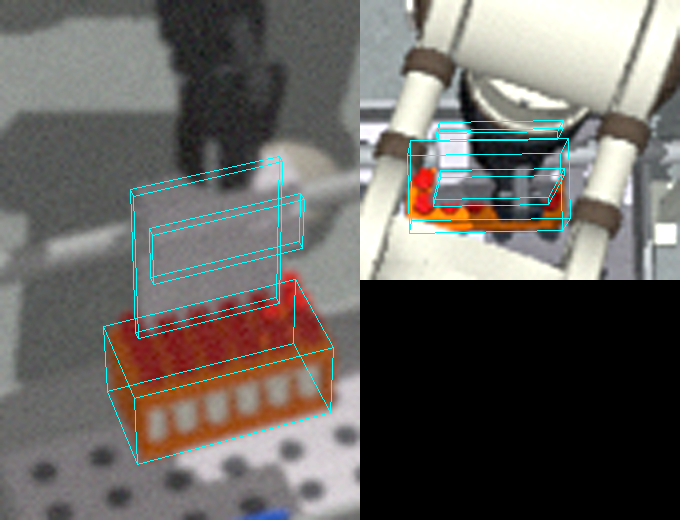

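The carrier hangs home on the rail, matching the model, about 2–3 mm short of the blue band. I do the last bit of the slide and relieve the side force.

```bash
python3 -m jog '[[[-0.002,0.0006,0,0,0,0,1],[-0.002,0.0004,0,0,0,0,1],[0,0,0,0,0,0,1],[0,0,0,0,0,0,1]]]'
python3 to.py 0.6465 -0.1040 0.2867
```

```text
time_s: 14.15
position: [0.6469, -0.103, 0.2869]
tcp_rot: [-0.001, 0.707, 0.707, 0.001]
wrist_force: [3.2, 4.8, 1.9]
grip_width: 0.0385
t 14.15 p [ 0.6469 -0.103   0.2869] yaw_x 1.5711 zaxis [-0.0001  0.0025 -1.    ] tool delta [-0.001  -0.0004  0.0002] q6 -0.3434803360355677 F [3.1754 4.7965 1.8652] T [ 0.8719 -0.6278 -0.0103] w 0.03848554680850521
```

```bash
python3 -m jog '[[[-0.0015,0.0003,0,0,0,0,1],[0,0,0,0,0,0,1],[0,0,0,0,0,0.08,1],[0,0,0,0,0,0.12,1],[0,0,0,0,0,0.12,1],[0,0,0,0,0,0.12,1],[0,0,0,0,0,0.12,1],[0,0,0,0,0,0.12,1]]]'
python3 to.py 0.6465 -0.1040 0.2867
python3 -m jog '[[[0,0,0,0,0,0.12,1],[0,0,0,0,0,0.12,1],[0,0,0,0,0,0.12,1],[0,0,0,0,0,0.12,1],[0,0,0,0,0,0.12,1],[0,0,0,0,0,0.12,1],[0,0,0,0,0,0.12,1],[0,0,0,0,0,0.12,1]]]'
python3 to.py 0.6465 -0.1040 0.2867
```

```text
time_s: 14.95
position: [0.6463, -0.1044, 0.2866]
tcp_rot: [-0.002, 0.903, 0.429, -0.001]
wrist_force: [-0.6, 5.1, 3.8]
grip_width: 0.0384
t 14.95 p [ 0.6463 -0.1044  0.2866] yaw_x 0.8864 zaxis [-0.0031  0.0027 -1.    ] tool delta [ 0.0005 -0.0001 -0.0001] q6 0.33932653741434327 F [-0.6383  5.0604  3.8197] T [0.8364 0.1092 0.0718] w 0.038442038412061695
time_s: 15.75
position: [0.6458, -0.1033, 0.2867]
tcp_rot: [-0.002, 0.999, -0.037, -0.002]
wrist_force: [-1.9, 7.3, 4.6]
grip_width: 0.0386
t 15.75 p [ 0.6458 -0.1033  0.2867] yaw_x -0.0731 zaxis [-0.0043  0.0047 -1.    ] tool delta [ 0.0007  0.0006 -0.    ] q6 1.2993153224961764 F [-1.8886  7.2672  4.5854] T [1.423  0.4146 0.04  ] w 0.038587418598631455
```

```bash
python3 -m jog '[[[0,0,-0.0005,0,0,0.1,1],[0,0,0,0,0,0.1,1],[0,0,0,0,0,0.08,1],[0,0,0,0,0,0,1]]]'
python3 to.py 0.6465 -0.1040 0.2867
python3 -m jog '[[[0,0,0,0,0,0.06,1],[0,0,0,0,0,0.06,1],[0,0,0,0,0,0,1]]]'
python3 to.py 0.6465 -0.1040 0.2867
python3 -m jog '[[[0,0,0,0,0,0.06,1],[0,0,0,0,0,0,1]]]'
python3 to.py 0.6465 -0.1040 0.2867
```

```text
time_s: 16.15
position: [0.6458, -0.1041, 0.2867]
tcp_rot: [-0.001, 0.985, -0.174, -0.003]
wrist_force: [-1.2, 5.2, 2.2]
grip_width: 0.0384
t 16.15 p [ 0.6458 -0.1041  0.2867] yaw_x -0.3504 zaxis [-0.0046  0.0032 -1.    ] tool delta [ 0.0006 -0.0003 -0.    ] q6 1.5762540632276796 F [-1.1544  5.2472  2.2216] T [ 0.8644  0.2885 -0.0388] w 0.03843917338415424
time_s: 16.45
position: [0.6458, -0.1042, 0.2867]
tcp_rot: [-0.001, 0.972, -0.233, -0.003]
wrist_force: [-2.0, 4.2, 1.3]
grip_width: 0.0386
t 16.45 p [ 0.6458 -0.1042  0.2867] yaw_x -0.4701 zaxis [-0.0046  0.0032 -1.    ] tool delta [ 0.0005 -0.0005 -0.    ] q6 1.6958938174687888 F [-2.0161  4.1752  1.3047] T [ 0.8943  0.3753 -0.1154] w 0.0385817199374159
time_s: 16.65
position: [0.6458, -0.1042, 0.2867]
tcp_rot: [-0.001, 0.965, -0.262, -0.003]
wrist_force: [-1.3, 4.8, 3.6]
grip_width: 0.0382
t 16.65 p [ 0.6458 -0.1042  0.2867] yaw_x -0.5301 zaxis [-0.0046  0.0031 -1.    ] tool delta [ 0.0005 -0.0006 -0.    ] q6 1.7557754422286524 F [-1.3282  4.8373  3.5662] T [ 0.7972  0.2176 -0.071 ] w 0.0382401902832733
```

```bash
for i in 1 2 3 4; do :; done
python3 -m jog '[[[0,0,0,0,0,0.06,1],[0,0,0,0,0,0,1]]]'
python3 to.py 0.6465 -0.1040 0.2867
python3 -m jog '[[[0,0,0,0,0,0.06,1],[0,0,0,0,0,0,1]]]'
python3 to.py 0.6465 -0.1040 0.2867
python3 -m jog '[[[0,0,0,0,0,0.06,1],[0,0,0,0,0,0,1]]]'
python3 to.py 0.6465 -0.1040 0.2867
```

```text
time_s: 16.85
position: [0.6458, -0.1042, 0.2867]
tcp_rot: [-0.001, 0.957, -0.291, -0.003]
wrist_force: [-2.2, 5.2, 2.8]
grip_width: 0.0383
t 16.85 p [ 0.6458 -0.1042  0.2867] yaw_x -0.5901 zaxis [-0.0045  0.0031 -1.    ] tool delta [ 0.0004 -0.0006 -0.    ] q6 1.8157874522723756 F [-2.2233  5.1504  2.7849] T [ 0.813   0.227  -0.0768] w 0.03829111311064678
time_s: 17.05
position: [0.6459, -0.1043, 0.2867]
tcp_rot: [-0.001, 0.948, -0.319, -0.003]
wrist_force: [-1.3, 4.4, 2.4]
grip_width: 0.0387
t 17.05 p [ 0.6459 -0.1043  0.2867] yaw_x -0.6501 zaxis [-0.0044  0.003  -1.    ] tool delta [ 0.0003 -0.0006 -0.    ] q6 1.875785115888 F [-1.3203  4.4114  2.3685] T [ 0.7732  0.2587 -0.0283] w 0.038674823408634186
time_s: 17.25
position: [0.6459, -0.1043, 0.2867]
tcp_rot: [-0.001, 0.938, -0.348, -0.003]
wrist_force: [-1.2, 5.5, 1.5]
grip_width: 0.0385
t 17.25 p [ 0.6459 -0.1043  0.2867] yaw_x -0.71 zaxis [-0.0043  0.003  -1.    ] tool delta [ 0.0002 -0.0006 -0.    ] q6 1.9357398757476316 F [-1.2156  5.4643  1.5355] T [ 0.8195  0.2994 -0.0286] w 0.038474105042223185
```

```bash
python3 -m jog '[[[0,0,0,0,0,0.06,1],[0,0,0,0,0,0,1]]]'
python3 to.py 0.6465 -0.1040 0.2867
python3 -m jog '[[[0,0,0,0,0,0.06,1],[0,0,0,0,0,0,1]]]'
python3 to.py 0.6465 -0.1040 0.2867
python3 -m jog '[[[0,0,0,0,0,0.06,1],[0,0,0,0,0,0,1]]]'
python3 to.py 0.6465 -0.1040 0.2867
```

```text
time_s: 17.45
position: [0.646, -0.1045, 0.2867]
tcp_rot: [-0.001, 0.927, -0.376, -0.002]
wrist_force: [-1.2, 5.6, 2.1]
grip_width: 0.0386
t 17.45 p [ 0.646  -0.1045  0.2867] yaw_x -0.7699 zaxis [-0.0039  0.0027 -1.    ] tool delta [-0.     -0.0007 -0.    ] q6 1.9954450566393513 F [-1.1502  5.6179  2.129 ] T [ 0.8281  0.2267 -0.0445] w 0.038599180111080336
time_s: 17.65
position: [0.6461, -0.1046, 0.2867]
tcp_rot: [-0.0, 0.915, -0.403, -0.002]
wrist_force: [-2.0, 5.2, 2.2]
grip_width: 0.0386
t 17.65 p [ 0.6461 -0.1046  0.2867] yaw_x -0.8299 zaxis [-0.0038  0.0025 -1.    ] tool delta [-0.0002 -0.0007 -0.    ] q6 2.05537388968897 F [-1.9991  5.1831  2.1959] T [ 0.8127  0.2135 -0.0128] w 0.038578288511394096
time_s: 17.85
position: [0.6462, -0.1048, 0.2867]
tcp_rot: [-0.0, 0.903, -0.43, -0.002]
wrist_force: [-1.4, 4.5, 1.1]
grip_width: 0.0384
t 17.85 p [ 0.6462 -0.1048  0.2867] yaw_x -0.8898 zaxis [-0.0034  0.0022 -1.    ] tool delta [-0.0005 -0.0008 -0.    ] q6 2.1150756014934933 F [-1.3608  4.5496  1.0774] T [ 0.8142  0.3419 -0.0942] w 0.03837141332050577
```

```bash
cat > yaw.py <<'E'
from h import *
from scipy.optimize import least_squares
a=shot('scene'); f=a['color']
h=cv2.cvtColor(np.ascontiguousarray(f),cv2.COLOR_RGB2HSV).astype(int); m=((h[...,0]<16)&(h[...,1]>120)&(h[...,2]>50))
m[:, :270]=0;m[:,345:]=0;m[:285]=0;m[345:]=0
P=[(c,np.nonzero(m[:,c])[0].max()+.5) for c in range(288,328) if m[:,c].any()]
P=np.array(P); k,c0=np.polyfit(P[:,0],P[:,1],1); r=P[:,1]-(k*P[:,0]+c0); g=abs(r)<1.5; k,c0=np.polyfit(P[g,0],P[g,1],1)
print('slope',k,'mid row',k*308+c0,g.sum())
p=arm.get_state()['position']
for y in(-.15,-.1,-.05,0,.05,.1):
    M=R.from_euler('z',y).as_matrix(); q=[proj(a,M@np.array([.028,s*.055,0])+[.6465,p[1],.1]) for s in(-1,1)]
    kk=(q[1][1]-q[0][1])/(q[1][0]-q[0][0]); print(y,kk,q[0][1]+kk*(308-q[0][0]))
E
python3 yaw.py
```

```text
slope -0.2739212007504703 mid row 328.0630393996248 40
-0.15 -0.14255704215436552 329.40713728885663
-0.1 -0.181767835694156 329.2899919342019
-0.05 -0.22192538287498623 329.1955128887132
0 -0.263279665989661 329.1241153425147
0.05 -0.30610847630732163 329.07655166387883
0.1 -0.35072549494478383 329.05395176261254
```

The carrier's yaw is unchanged at about 0.01 rad, so the knob is still turning freely. I keep tightening.

```bash
python3 -m jog '[[[0,0,0,0,0,0.06,1],[0,0,0,0,0,0,1]]]'
python3 to.py 0.6465 -0.1040 0.2867
python3 -m jog '[[[0,0,0,0,0,0.06,1],[0,0,0,0,0,0,1]]]'
python3 to.py 0.6465 -0.1040 0.2867
python3 -m jog '[[[0,0,0,0,0,0.04,1],[0,0,0,0,0,0,1]]]'
python3 to.py 0.6465 -0.1040 0.2867
python3 yaw.py | head -1
```

```text
time_s: 18.1
position: [0.6466, -0.1053, 0.287]
tcp_rot: [-0.0, 0.89, -0.457, -0.001]
wrist_force: [-0.3, 5.0, 2.9]
grip_width: 0.0381
t 18.1 p [ 0.6466 -0.1053  0.287 ] yaw_x -0.9484 zaxis [-0.0019  0.0013 -1.    ] tool delta [-0.0011 -0.0007  0.0003] q6 2.173458995782704 F [-0.2837  5.0198  2.9166] T [0.9066 0.1444 0.237 ] w 0.03811701219204266
time_s: 18.3
position: [0.6469, -0.1058, 0.2882]
tcp_rot: [0.0, 0.876, -0.483, -0.0]
wrist_force: [-1.3, 4.2, 4.5]
grip_width: 0.0385
t 18.3 p [ 0.6469 -0.1058  0.2882] yaw_x -1.0077 zaxis [-0.0004 -0.     -1.    ] tool delta [-0.0017 -0.0006  0.0015] q6 2.232545104270794 F [-1.2633  4.173   4.539 ] T [0.7197 0.3306 0.5638] w 0.03852392019139823
time_s: 18.5
position: [0.647, -0.106, 0.2888]
tcp_rot: [0.0, 0.866, -0.5, 0.0]
wrist_force: [-2.0, 4.2, 6.6]
grip_width: 0.0383
t 18.5 p [ 0.647  -0.106   0.2888] yaw_x -1.0467 zaxis [ 0.0002 -0.0007 -1.    ] tool delta [-0.002  -0.0005  0.0021] q6 2.2715850515836706 F [-2.0281  4.2266  6.6272] T [0.6708 0.4933 0.8271] w 0.03830150686771065
slope -0.20431519699812645 mid row 327.8978424015011 40
```

The stop is reached: torque is 0.8 N m and the carrier has just started to yaw with the knob. I back off only the wind-up, stopping while tightening torque remains, then check.

```bash
python3 -m jog '[[[0,0,0,0,0,-0.05,1],[0,0,0,0,0,-0.04,1],[0,0,0,0,0,0,1]]]'
python3 to.py 0.6465 -0.1040 0.2867
python3 yaw.py | head -1
```

```text
time_s: 18.85
position: [0.6468, -0.1066, 0.2874]
tcp_rot: [0.001, 0.887, -0.461, -0.0]
wrist_force: [-0.6, 0.4, 2.6]
grip_width: 0.0384
t 18.85 p [ 0.6468 -0.1066  0.2874] yaw_x -0.9587 zaxis [-0.0009 -0.0008 -1.    ] tool delta [-0.0023 -0.0012  0.0007] q6 2.182734865442635 F [-0.5696  0.4036  2.5611] T [0.3108 0.1867 0.216 ] w 0.038423311253603244
slope -0.2590056285178262 mid row 328.0954971857412 40
```

Run:
```python
from ov import *
a=shot('scene')
p=np.array([.6465,-.1034,.1]); cv2.imwrite('pics/c8.png',draw(a,(265,245,345,345),p,0.004,6))
```

```text
(no output)
```

View pics/c8.png

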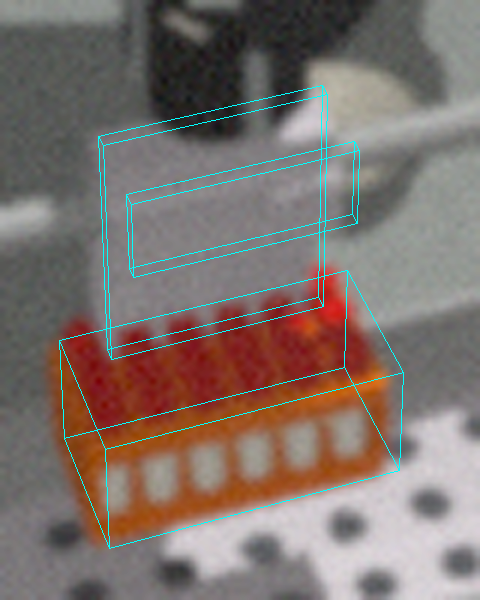

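The carrier has rolled slightly in the grip: its strap leans, with the bottom toward -y. I'll let it go so that it settles on the rail, then measure it hanging free.

```bash
python3 -m jog '[[[0,0,0,0,0,0,0.8],[0,0,0,0,0,0,0.5],[0,0,0,0,0,0,0.2],[0,0,0,0,0,0,0],[0,0,0,0,0,0,0],[0,0,0,0,0,0,0]]]'
python3 -m jog '[[[0,0,-0.01,0,0,0,0],[0,0,-0.02,0,0,0,0],[0,0,-0.03,0,0,0,0],[0,0,-0.03,0,0,0,0],[0,0,-0.03,0,0,0,0],[0,0,-0.03,0,0,0,0],[0,0,0,0,0,0,0]]]'
python3 to.py 0.6465 -0.1034 0.2867
python3 - <<'E'
from ov import *
a=shot('scene','a9.png');b=shot('top','b9.png')
p=np.array([.6465,-.1034,.1]); cv2.imwrite('pics/c9.png',np.hstack([draw(a,(265,235,345,345),p,0.004,5),cv2.copyMakeBorder(draw(b,(320,130,400,200),p,0.004,5),0,200,0,0,cv2.BORDER_CONSTANT)]))
E
```

```text
time_s: 19.55
position: [0.6472, -0.1062, 0.2872]
tcp_rot: [0.0, 0.887, -0.462, -0.0]
wrist_force: [-0.7, 0.0, 1.2]
grip_width: 0.0856
time_s: 20.25
position: [0.6481, -0.1065, 0.4444]
tcp_rot: [-0.001, 0.887, -0.462, 0.005]
wrist_force: [0.5, -0.4, 0.5]
grip_width: 0.0852
t 20.25 p [ 0.6481 -0.1065  0.4444] yaw_x -0.9602 zaxis [ 0.0102 -0.0037 -0.9999] tool delta [-0.0048  0.0006  0.1576] q6 2.1846025825925945 F [ 0.5206 -0.4068  0.4608] T [-0.059   0.0016 -0.0016] w 0.08517391590405932
```

View pics/c9.png

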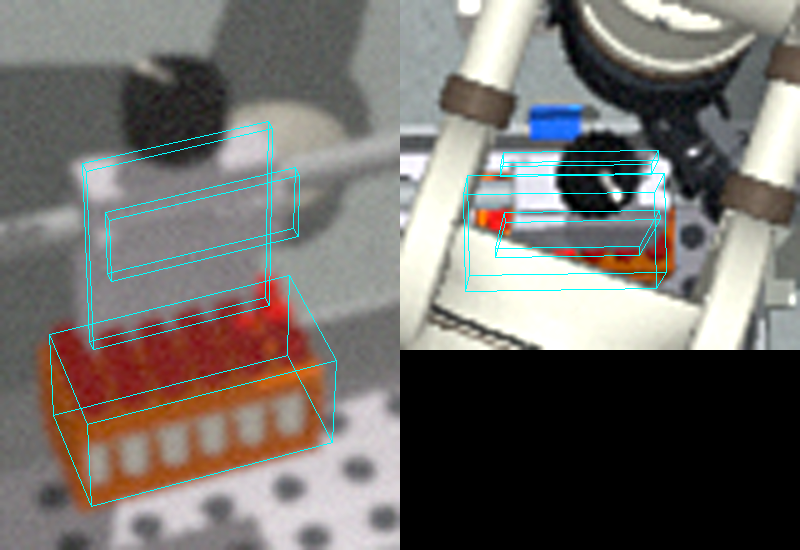

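```bash
cat > kn.py <<'E'
from h import *
np.set_printoptions(precision=4,suppress=True)
import sys
def kb(f,box,rad):
    x0,y0,x1,y1=box; g=cv2.cvtColor(np.ascontiguousarray(f),cv2.COLOR_RGB2GRAY)[y0:y1,x0:x1]; m=(g<45).astype(np.uint8)
    n,l,s,c=cv2.connectedComponentsWithStats(m); i=1+np.argmax(s[1:,4]); x,y,w,h,ar=s[i]; print('bbox',x+x0,y+y0,w,h,ar)
    return np.array([x+x0+w/2-.5,y+y0+h/2-.5])
if __name__=='__main__':
    a=shot('scene');b=shot('top')
    ua=kb(a['color'],(286,243,313,270),0); print('scene knob',ua,'at knob height .283:',at_z(a,ua,.283))
    h=cv2.cvtColor(np.ascontiguousarray(a['color']),cv2.COLOR_RGB2HSV).astype(int)
    # windows: bright low-sat pixels inside front face
    m=(h[...,1]<90)&(h[...,2]>85); m[:]&=True
    box=np.zeros_like(m); box[312:338,282:328]=1; 
    P=np.array([proj(a,[.6745,-.1085+s*.05,.1+z]) for s,z in((-1,.006),(1,.006),(1,.04),(-1,.04))]).astype(np.int32)
    q=np.zeros(m.shape,np.uint8); cv2.fillPoly(q,[P],1)
    v,u=np.nonzero(m&(q>0)); print('win',u.mean(),v.mean(),len(u), 'u range',u.min(),u.max())
    for y in(-.113,-.1085,-.1034,-.099): print(y,proj(a,[.6745,y,.122]),'knob',proj(a,[.6465,y,.283]),'top',proj(b,[.6465,y,.283]))
    ub=kb(b['color'],(348,153,372,176),0); print('top knob',ub)
E
python3 kn.py
```

```text
bbox 289 247 22 21 351
scene knob [299.5 257. ] at knob height .283: [ 0.6483 -0.1105  0.283 ]
win 304.4017094017094 321.8076923076923 234 u range 282 325
-0.113 [302.9543 323.3477] knob [297.9779 256.7156] top [360.7744 163.9696]
-0.1085 [304.9645 322.8267] knob [300.1513 256.2369] top [358.9883 163.9864]
-0.1034 [307.2372 322.2376] knob [302.6079 255.6957] top [356.9637 164.0055]
-0.099 [309.1931 321.7306] knob [304.7217 255.2301] top [355.2166 164.022 ]
bbox 352 156 16 18 208
top knob [359.5 164.5]
```

Scene knob, scene windows and top knob all put the carrier at y ≈ -0.110, about 6 mm past the blue band at -0.1034. I'll regrip with the jaws along the rail, slacken the clamp a little, slide back 6 mm and retighten.

```bash
python3 -m jog '[[[0,0,0,0,0,-0.14,0],[0,0,0,0,0,-0.14,0],[0,0,0,0,0,-0.14,0],[0,0,0,0,0,-0.14,0],[0,0,0,0,0,-0.14,0],[0,0,0,0,0,-0.14,0],[0,0,0,0,0,-0.12,0],[0,0,0,0,0,0,0]]]'
python3 to.py 0.6468 -0.1097 0.287
```

```text
time_s: 21.25
position: [0.6468, -0.106, 0.4355]
tcp_rot: [-0.001, 1.0, 0.0, -0.001]
wrist_force: [-0.5, -0.0, 0.6]
grip_width: 0.0855
t 21.25 p [ 0.6468 -0.106   0.4355] yaw_x 0.0001 zaxis [-0.0029  0.001  -1.    ] tool delta [0.0004 0.0038 0.1485] q6 1.224279655113068 F [-0.5135 -0.0354  0.5837] T [-0.0269 -0.0132  0.0081] w 0.08551958727230263
```

```bash
python3 -m jog '[[[0,0.0038,0.025,0,0,0,0],[0,0,0.025,0,0,0,0],[0,0,0.025,0,0,0,0],[0,0,0.025,0,0,0,0],[0,0,0.02,0,0,0,0],[0,0,0.018,0,0,0,0],[0,0,0.01,0,0,0,0],[0,0,0,0,0,0,0]]]'
python3 to.py 0.6468 -0.1097 0.287
python3 -m jog '[[[0,0,0,0,0,0,0.3],[0,0,0,0,0,0,0.4],[0,0,0,0,0,0,0.5],[0,0,0,0,0,0,0.7],[0,0,0,0,0,0,1],[0,0,0,0,0,0,1],[0,0,0,0,0,0,1]]]'
python3 to.py 0.6468 -0.1034 0.287
```

```text
time_s: 22.05
position: [0.6461, -0.1096, 0.2868]
tcp_rot: [-0.001, 1.0, -0.001, -0.002]
wrist_force: [0.1, 0.5, -0.1]
grip_width: 0.0853
t 22.05 p [ 0.6461 -0.1096  0.2868] yaw_x -0.0018 zaxis [-0.0043  0.0015 -1.    ] tool delta [ 0.0007  0.0001 -0.0002] q6 1.2206314970263032 F [ 0.1022  0.5259 -0.1115] T [-0.0019 -0.0055  0.0284] w 0.08526616257780505
time_s: 22.75
position: [0.6478, -0.1092, 0.2911]
tcp_rot: [-0.0, 1.0, 0.0, 0.001]
wrist_force: [-1.3, 4.6, 5.6]
grip_width: 0.0383
t 22.75 p [ 0.6478 -0.1092  0.2911] yaw_x 0.0003 zaxis [ 0.0026  0.0006 -1.    ] tool delta [-0.001  -0.0058  0.0041] q6 1.21918392797755 F [-1.2706  4.5843  5.5544] T [ 0.7108  0.0564 -0.0455] w 0.038342199488850405
```

```bash
python3 -m jog '[[[0,0,0,0,0,-0.1,1],[0,0,0,0,0,-0.1,1],[0,0,0,0,0,-0.1,1],[0,0,0,0,0,-0.1,1],[0.0014,-0.0033,0,0,0,0,1],[0.0014,-0.0034,0,0,0,0,1],[0,0,0,0,0,0,1],[0,0,0,0,0,0,1]]]'
python3 to.py 0.6468 -0.1034 0.287
python3 kn.py | grep win; python3 yaw.py | head -1
```

```text
time_s: 23.55
position: [0.6478, -0.1051, 0.2912]
tcp_rot: [0.003, 0.98, 0.197, 0.001]
wrist_force: [0.3, -5.4, 4.2]
grip_width: 0.0383
t 23.55 p [ 0.6478 -0.1051  0.2912] yaw_x 0.3974 zaxis [ 0.0032 -0.0054 -1.    ] tool delta [-0.0003 -0.002   0.0041] q6 0.8309157425545433 F [ 0.2974 -5.405   4.1961] T [-0.9466  0.0033  0.0404] w 0.038304225334987715
win 305.3018018018018 321.47747747747746 222 u range 283 326
slope -0.2752345215759869 mid row 328.91238273921203 40
```

```bash
python3 -m jog '[[[0.0008,-0.0018,0,0,0,0,1],[0.0008,-0.0018,0,0,0,0,1],[0,0,0,0,0,0,1],[0,0,0,0,0,0,1]]]'
python3 to.py 0.6468 -0.1034 0.287
python3 kn.py | grep win; python3 yaw.py | head -1
```

```text
time_s: 24.1
position: [0.6478, -0.1018, 0.2912]
tcp_rot: [0.003, 0.98, 0.197, 0.001]
wrist_force: [-0.2, -6.7, 4.8]
grip_width: 0.0382
t 24.1 p [ 0.6478 -0.1018  0.2912] yaw_x 0.3969 zaxis [ 0.0031 -0.0063 -1.    ] tool delta [-0.0016  0.0011  0.0042] q6 0.8367587291250741 F [-0.1653 -6.6863  4.8345] T [-1.2906  0.0136  0.063 ] w 0.03820949360788623
win 306.2567567567568 321.14864864864865 222 u range 285 327
slope -0.2769230769230788 mid row 328.9615384615385 40
```

```bash
python3 -m jog '[[[0.0006,-0.0014,0,0,0,0,1],[0,0,0,0,0,0,1],[0,0,0,0,0,0,1]]]'
python3 -m jog '[[[0,0,0,0,0,0,0.7],[0,0,0,0,0,0,0.4],[0,0,0,0,0,0,0],[0,0,0,0,0,0,0],[0,0,0,0,0,0,0],[0,0,0,0,0,0,0]]]'
python3 to.py 0.6468 -0.1034 0.287
sed -i 's/-.1085+s\*.05/-.1045+s*.056/' kn.py; python3 kn.py; python3 yaw.py | head -1
```

```text
time_s: 24.55
position: [0.6478, -0.1004, 0.2912]
tcp_rot: [0.004, 0.98, 0.197, 0.001]
wrist_force: [0.3, -6.5, 5.0]
grip_width: 0.0384
time_s: 25.15
position: [0.6471, -0.097, 0.289]
tcp_rot: [-0.0, 0.98, 0.199, -0.0]
wrist_force: [0.4, 0.3, 0.5]
grip_width: 0.0855
t 25.15 p [ 0.6471 -0.097   0.289 ] yaw_x 0.3999 zaxis [-0.0005  0.0002 -1.    ] tool delta [-0.0028  0.0058  0.002 ] q6 0.8378086068382788 F [0.3754 0.3252 0.4776] T [-0.002  -0.0196  0.0121] w 0.08552319882234999
bbox 286 243 27 24 440
scene knob [299.  254.5] at knob height .283: [ 0.6406 -0.1089  0.283 ]
win 307.61603375527426 321.0379746835443 237 u range 281 328
-0.113 [302.9543 323.3477] knob [297.9779 256.7156] top [360.7744 163.9696]
-0.1085 [304.9645 322.8267] knob [300.1513 256.2369] top [358.9883 163.9864]
-0.1034 [307.2372 322.2376] knob [302.6079 255.6957] top [356.9637 164.0055]
-0.099 [309.1931 321.7306] knob [304.7217 255.2301] top [355.2166 164.022 ]
bbox 348 158 24 16 202
top knob [359.5 165.5]
slope -0.27954971857411165 mid row 329.2102251407131 40
```

With the gripper open and the clamp slackened by 0.4 rad, the carrier now measures y ≈ -0.1026, 0.8 mm off the blue band. I recentre on the knob and turn the jaws across the rail, so that closing can't push along it, then retighten.

```bash
python3 -m jog '[[[-0.0026,0.0055,0,0,0,0,0],[0,0,0,0,0,-0.14,0],[0,0,0,0,0,-0.14,0],[0,0,0,0,0,-0.14,0],[0,0,0,0,0,-0.14,0],[0,0,0,0,0,-0.14,0],[0,0,0,0,0,-0.14,0],[0,0,0,0,0,-0.14,0]]]'
python3 -m jog '[[[0,0,0,0,0,-0.14,0],[0,0,0,0,0,-0.05,0],[0,0,0,0,0,0,0],[0,0,0,0,0,0,0]]]'
python3 to.py 0.6468 -0.1030 0.287
```

```text
time_s: 26.1
position: [0.647, -0.1038, 0.2893]
tcp_rot: [0.0, 0.77, 0.639, -0.0]
wrist_force: [0.8, 0.0, -0.3]
grip_width: 0.0854
time_s: 26.5
position: [0.6469, -0.1036, 0.2892]
tcp_rot: [-0.0, 0.708, 0.706, -0.0]
wrist_force: [-0.5, -0.7, -0.5]
grip_width: 0.0855
t 26.5 p [ 0.6469 -0.1036  0.2892] yaw_x 1.5682 zaxis [-0.0001 -0.     -1.    ] tool delta [ 0.0006 -0.0001  0.0022] q6 -0.3401868471709333 F [-0.4754 -0.6991 -0.492 ] T [ 0.0111  0.0099 -0.0029] w 0.08552865086459023
```

```bash
python3 -m jog '[[[0,0,0,0,0,0,0.4],[0,0,0,0,0,0,0.6],[0,0,0,0,0,0,1],[0,0,0,0,0,0,1],[0,0,0,0,0,0,1],[0,0,0,0,0,0,1]]]'
python3 -m jog '[[[0,0,0,0,0,0.1,1],[0,0,0,0,0,0.1,1],[0,0,0,0,0,0.1,1],[0,0,0,0,0,0,1]]]'
python3 to.py 0.6468 -0.1030 0.287
python3 -m jog '[[[0,0,0,0,0,0.06,1],[0,0,0,0,0,0,1]]]'
python3 to.py 0.6468 -0.1030 0.287
python3 -m jog '[[[0,0,0,0,0,0.04,1],[0,0,0,0,0,0,1]]]'
python3 to.py 0.6468 -0.1030 0.287
python3 kn.py | grep win; python3 yaw.py | head -1
```

```text
time_s: 27.1
position: [0.6468, -0.1034, 0.2898]
tcp_rot: [0.0, 0.707, 0.707, -0.0]
wrist_force: [-1.6, 0.3, 2.8]
grip_width: 0.0383
time_s: 27.5
position: [0.6462, -0.1032, 0.2897]
tcp_rot: [-0.001, 0.806, 0.592, -0.001]
wrist_force: [-4.6, -0.1, 5.6]
grip_width: 0.0383
t 27.5 p [ 0.6462 -0.1032  0.2897] yaw_x 1.2675 zaxis [-0.002   0.0003 -1.    ] tool delta [0.0003 0.0005 0.0027] q6 -0.03909686515091944 F [-4.5927 -0.123   5.6149] T [ 0.1881  1.0706 -0.0315] w 0.038339908811479834
time_s: 27.7
position: [0.6462, -0.1031, 0.2897]
tcp_rot: [-0.001, 0.823, 0.568, -0.001]
wrist_force: [-5.8, 1.6, 5.8]
grip_width: 0.0379
t 27.7 p [ 0.6462 -0.1031  0.2897] yaw_x 1.2085 zaxis [-0.0022  0.0004 -1.    ] tool delta [0.0003 0.0006 0.0027] q6 0.019979638451128195 F [-5.7679  1.5603  5.7623] T [ 0.2354  1.1489 -0.0758] w 0.03787853566344896
time_s: 27.9
position: [0.6461, -0.1031, 0.2897]
tcp_rot: [-0.001, 0.834, 0.552, -0.001]
wrist_force: [-5.0, 1.6, 5.1]
grip_width: 0.0385
t 27.9 p [ 0.6461 -0.1031  0.2897] yaw_x 1.1691 zaxis [-0.0024  0.0005 -1.    ] tool delta [0.0004 0.0006 0.0027] q6 0.05936636691313478 F [-5.05   1.619  5.102] T [0.2629 1.1807 0.0676] w 0.03852298213267897
win 306.90697674418607 320.8046511627907 215 u range 281 328
slope -0.2780487804878054 mid row 328.56097560975604 40
```

```bash
python3 -m jog '[[[0,0,0,0,0,0.03,1],[0,0,0,0,0,0,1]]]'
python3 to.py 0.6468 -0.1030 0.287 | grep -o "T \[.*"
python3 -m jog '[[[0,0,0,0,0,0.03,1],[0,0,0,0,0,0,1]]]'
python3 to.py 0.6468 -0.1030 0.287 | grep -o "T \[.*"
```

```text
time_s: 28.25
position: [0.646, -0.1029, 0.2898]
tcp_rot: [-0.001, 0.842, 0.54, -0.001]
wrist_force: [-6.6, 0.9, 7.4]
grip_width: 0.038
T [0.2675 1.2602 0.7105] w 0.038024221844029475
time_s: 28.45
position: [0.6459, -0.1028, 0.2902]
tcp_rot: [-0.001, 0.849, 0.528, -0.001]
wrist_force: [-7.5, 1.4, 6.6]
grip_width: 0.0382
T [0.3046 1.5134 0.9656] w 0.038162762883882734
```

The knob is tight against its stop at 0.97 N m, with the position held. I unwind the elastic part, release and retreat.

```bash
python3 -m jog '[[[0,0,0,0,0,-0.03,1],[0,0,0,0,0,0,1]]]'
python3 to.py 0.6468 -0.1030 0.287 | grep -o "T \[.*"
python3 -m jog '[[[0,0,0,0,0,0,0.7],[0,0,0,0,0,0,0.4],[0,0,0,0,0,0,0],[0,0,0,0,0,0,0],[0,0,0,0,0,0,0],[0,0,0,0,0,0,0]]]'
python3 to.py 0.6468 -0.1030 0.287
python3 -m jog '[[[0,0,-0.01,0,0,0,0],[0,0,-0.02,0,0,0,0],[0,0,-0.03,0,0,0,0],[0,0,-0.04,0,0,0,0],[0,-0.02,-0.03,0,0,0,0],[0,-0.03,-0.03,0,0,0,0],[0,-0.03,0,0,0,0,0],[0,-0.03,0,0,0,0,0]]]'
python3 -m jog '[[[0.02,-0.03,0,0,0,0,0],[0.02,-0.03,0,0,0,0,0],[0.02,-0.02,0,0,0,0,0],[0,0,0,0,0,0,0],[0,0,0,0,0,0,0]]]'
python3 kn.py; python3 yaw.py | head -1
python3 - <<'E'
from ov import *
a=shot('scene');b=shot('top'); p=np.array([.6465,-.1034,.1])
A=draw(a,(265,235,345,345),p,0.004,4); cv2.imwrite('pics/c10.png',np.hstack([cv2.copyMakeBorder(A,0,40,0,0,cv2.BORDER_CONSTANT),cv2.resize(a['color'][180:410,100:560],(480,240))[:,:,::-1] if 0 else np.vstack([cv2.resize(a['color'][190:410,100:540],(480,240))[:,:,::-1],cv2.resize(b['color'][120:320,120:520],(480,240))[:,:,::-1]])]))
E
```

```text
time_s: 28.65
position: [0.646, -0.103, 0.29]
tcp_rot: [-0.001, 0.842, 0.54, -0.001]
wrist_force: [-6.3, -0.3, 6.6]
grip_width: 0.0382
T [0.3292 1.4116 0.3551] w 0.03823041606735428
time_s: 29.25
position: [0.6471, -0.1033, 0.2891]
tcp_rot: [-0.0, 0.842, 0.54, 0.0]
wrist_force: [-0.3, 0.0, 0.3]
grip_width: 0.0853
t 29.25 p [ 0.6471 -0.1033  0.2891] yaw_x 1.1398 zaxis [ 0.      0.0001 -1.    ] tool delta [ 0.0002 -0.0004  0.0021] q6 0.08865301110468571 F [-0.2933  0.0133  0.2872] T [-0.0242 -0.0056  0.0027] w 0.08531969127237034
time_s: 30.05
position: [0.5464, -0.0571, 0.4518]
tcp_rot: [0.002, 0.842, 0.54, 0.001]
wrist_force: [-0.4, 0.2, 0.2]
grip_width: 0.0854
time_s: 30.55
position: [0.4994, 0.0308, 0.4503]
tcp_rot: [0.001, 0.842, 0.54, 0.001]
wrist_force: [-0.1, 1.1, -0.1]
grip_width: 0.0854
bbox 293 246 20 21 333
scene knob [302.5 256. ] at knob height .283: [ 0.6473 -0.1039  0.283 ]
win 306.5165289256198 321.3512396694215 242 u range 281 328
-0.113 [302.9543 323.3477] knob [297.9779 256.7156] top [360.7744 163.9696]
-0.1085 [304.9645 322.8267] knob [300.1513 256.2369] top [358.9883 163.9864]
-0.1034 [307.2372 322.2376] knob [302.6079 255.6957] top [356.9637 164.0055]
-0.099 [309.1931 321.7306] knob [304.7217 255.2301] top [355.2166 164.022 ]
bbox 348 156 17 18 213
top knob [356.  164.5]
slope -0.28311444652908124 mid row 329.40844277673546 40
```

View pics/c10.png

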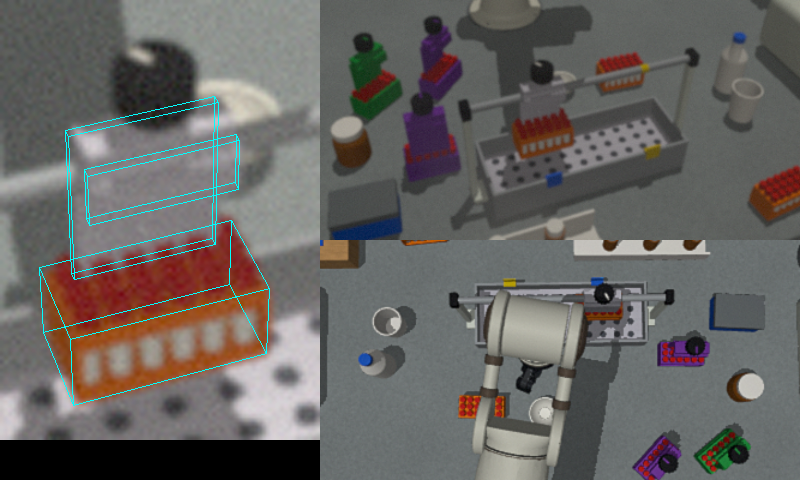

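The carrier hangs upright on the blue band: knob y from the scene camera is -0.1039, from the top camera about -0.101, and the band is at -0.1034. All bystanders stand where they were and the gripper is clear. I hand in.

```bash
python3 -c "
from station import arm
print(arm.hand_in())"
```

```text
the job is handed in; nothing more can be done
None
```

The orange carrier is hanging upright on the blue band with its clamp screwed tight. The gripper is clear and I handed the job in at about 31 s. I hooked it over the rail at the yellow band and slid it along to the blue band without lifting it off. No verdict was reported.

- **Correction on the way:** the first tightening twisted the carrier, and it came to rest about 6 mm past the blue band. I slackened the clamp 0.4 rad, slid the carrier back on the rail, and tightened it again until it stopped at about 0.97 N m.
- **Position:** the blue band is at y = -0.1034. The last measurements put the carrier at -0.1039 (scene camera, knob), about -0.105 (scene camera, rack windows) and about -0.101 (top camera, knob). They disagree by about 4 mm, all within about 2.5 mm of the band.
- **Clamp:** tightness was judged only by the torque rise at the stop, because the clamp angle cannot be read directly.
- **Forces and surroundings:** the wrist force readings stayed around 10 N. The bystanders in the last pictures stand where they were, judged by eye only.

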